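Check a heater block with a contact thermometer

ROBOT

A 6-joint arm with a two-finger parallel gripper is mounted at the origin on the work surface. World frame = base frame: x ahead of the robot, y to its left, z up, the work surface at z = 0. Lengths are in m, angles in rad, forces in N, time in s.
With the tool pointing down it reaches from about 0.3 to 1 m from the base axis. Payload 5.1 kg.
Tool frame: the origin (TCP) lies at the very end of the fingers, on their centre line; the grasp point (between the pads) lies 19 mm behind it; z points along the fingers, y is the line along which they close (so a half turn about z gives the same grasp; the last joint's range is limited). The gripper opens to 95 mm and grips with 3 to 60 N. Pads are 20 mm wide; open, the fingers measure 119 mm over their backs; the gripper's body (75 mm by 180 mm) begins 59 mm behind the grasp point.
Start: joints at [1.23, 0.124, 1.65, -0, 1.367, -0.083], TCP at [0.166, 0.629, 0.215] pointing down, gripper open.
Joint ranges: [-2.61, 2.61], [-1.02, 2.33], [0.03, 2.71], [-1.35, 4.49], [0.32, 2.68], [-2.91, 2.91]. Speed limits (rad/s): [2.57, 2.57, 3.14, 3.14, 3.14, 3.14].

INTERFACE

Orientations are given as a unit quaternion [x, y, z, w].
In Python, from cell import ctrl, snapshot, get_calibration, job gives the robot as it stands.
- The arm moves only by the tool apply_moves, never from a script. Its argument "motion" is a list of rows, each a list of 5 numbers: the shift along the tool's x, y, z in m, then the turn about the tool's z in degrees, then the closure, from -1 (fully open) to 1 (shut). A call has 1 to 10 rows; each row is the pose to reach, as a shift and turn from the pose commanded when the call began, along the tool's axes at that moment; what a row does not reach only later rows make up. A row lasts 1/12 s, in which the tool goes at most 41.7 mm and 7.16 degrees, less where a joint would pass 70% of its speed; a pose out of reach is approached as far as the arm can. A call with a gripper value outside its range is refused whole. The fingers move at their own pace and stop on an object; "newtons" is the grip in N (left out, the last holds). Time passes only in rows, so rows that repeat a pose let the fingers close. It gives the time, the measured TCP pose, the force, the opening and the grip force at its end, in the units of the state.
- ctrl.read_state(): the state, without advancing time (a new reading comes with each control period).
- snapshot(name): name is "scene" or "top" or "wrist"; returns (picture, depth): 400x640x3 uint8, blue, green, red; 400x640 float32, m along the optical axis (not along the pixel's ray), 0 where there is no reading.
- get_calibration(name): a dict with "mtx" (3x3 intrinsics, pixels), "extrinsics" (4x4, takes a point from camera to world coordinates). Camera axes: x right, y down, z forward; pixel columns grow to the right and rows downward; lengths in m; the calibration is good to about 2 mm. The wrist camera is an equidistant fisheye: a pixel r from the principal point sees the ray r / f radians off the axis. A picture is of the moment at which its call begins: read the wrist's pose just before it. get_calibration takes no time and is no camera call; for the wrist camera it gives the pose at the moment of the call.
- job.job_done(): hands the job in; it is judged then, once.
The state is a dict: "clock": time; "q": joint angles; "qd": joint speeds; "joint_efforts": joint torques, N m; "ee_pos": TCP position; "tcp_rot": TCP orientation; "contact_force": force on the tool from outside, world axes, zero at the start; "moment": the same for the moment, N m; "grip_width": opening from 0.0 (shut) to 1.0 (fully open); "grip_force": force on a finger pad.
Only numpy, scipy, OpenCV 4.12 (cv2) and the standard library are available. Lean on these libraries where they do the work, as an engineer would, in place of code of your own. Each camera call takes 0.05 s, during which the arm holds its last target. There are 200 camera calls.

TASK

Take the contact thermometer from its cradle and measure the heater whose metal block is round: press the sprung tip squarely on the middle of that block with a gentle, steady push of about 6 N, and hold it still there for three seconds. Then lay the thermometer back in its cradle, level in both saddles, and let go. Keep off the heater with the square block, and leave the cup, bottle and tip box where they stand.

Things in the scene. Friction and masses are not known exactly. Their poses are not given: they have to be found in the camera images.
- probe: White contact thermometer, 190 mm long, 240 g, loose in the cradle, pointing away from the robot. Handle: box 140 (x -70 to +70) x 26 wide x 30 high. Origin: centre of the handle, where to grip it, on the long axis, 45 mm above the bench at the start; x runs along it to the tip, y across, z up (display side). A steel rod leads on to the sprung head.
- probe_tip (a point): Middle of the flat face of the head, a disc of 20 mm diameter on the long axis, 120 mm ahead of the probe's origin while unpressed. The head is sprung, about 0.8 N per mm, and gives up to 14 mm back towards the handle.
- cradle: Fixed rest. Origin: underside centre; x along it, z up. Base 150 x 60 x 8 mm; saddles 10 mm thick at x -50 and +50, seat 30 mm above the bench, flaring cheeks to 48 mm, about 36 mm apart. At rest the probe's origin is 45 mm above the cradle's, axes parallel. Between the saddles there are 90 mm for the fingers.
- panel_round: Heater with the ROUND aluminium block: beige drum-shaped head, 130 mm across, 60 deep, leaning back 40 deg from upright. Origin: centre of its flat front, 125 mm above the bench; x points squarely into the panel, z up along it. The block, 40 mm diameter, sticks out along -x from the centre by 12 to 32 mm, different each time and not given: feel for it. It does not yield to a gentle push.
- panel_square: Front panel of the other heater, leaning the same way but with a box-shaped head, 120 wide x 130 high x 60 deep, and a SQUARE block, 36 x 36 mm, sticking out by 12 to 32 mm. Same axes. Not to be touched.
- stand_round: Low foot of the heater with the round block, 160 x 140 x 35 mm, fixed to the bench. Origin: underside centre; the panel's centre is 45 mm nearer the robot and 125 mm up.
- cup: Bystander: white plastic cup, 68 mm across, 85 high, standing on the bench. Origin: underside centre.
- flask: Bystander: amber bottle, 60 mm across, 130 high. Origin: underside centre.
- tipbox: Bystander: grey tip box, 90 x 80 x 50 mm. Origin: underside centre.
Not all that is in view belongs to the job. There is more than one size of the probe; the job needs the smallest. What is shaped like the stand_round but orange is not meant.

How it is judged:
On the way:
1. the tip is held still and square on the middle of the round block (within 8 mm each way, 9 degrees) with 3 to 10 N for 2.5 s (contact force between probe and panel_round between 3 and 10 N and y of probe_tip in the frame of panel_round between -0.008 and 0.008 m and z of probe_tip in the frame of panel_round between -0.008 and 0.008 m and angle between the x axis of probe and the x axis of panel_round, either way round below 0.157 rad and linear speed of probe below 0.015 m/s), for 2.5 s.
At the end, for the whole second after the job is handed in: The thermometer lies released and still in its cradle: its origin within 20 mm along and 7 mm across of the cradle's middle and 40 to 49 mm above the cradle's underside, parallel to the cradle and upright within 0.1 rad (x of probe in the frame of cradle between -0.02 and 0.02 m and y of probe in the frame of cradle between -0.007 and 0.007 m and z of probe in the frame of cradle between 0.04 and 0.049 m and angle between the x axis of probe and the x axis of cradle, either way round below 0.1 rad and angle between probe's own z axis and vertical below 0.1 rad and linear speed of probe below 0.02 m/s and contact force between probe and the fingers below 0.1 N); the robot touches nothing.
It fails at once if the thermometer is pushed on the round heater with more than 20 N (contact force between probe and panel_round above 20 N).
It fails at once if the thermometer or the robot touches the heater with the square block (contact force between any of probe, the arm, the fingers and panel_square above 0.3 N).
It fails at once if the cup, bottle or tip box is moved more than 25 mm (distance of any of cup, flask, tipbox from where it was at the start of the episode above 0.025 m).
It also fails if it takes over 59 s, if anything falls off the work surface, if the arm or the gripper's body presses on something with over 40 N, if the wrist force passes 120 N, or if a joint passes its speed limit or range.

## Working session

There is one attempt and no reset: what is moved stays moved. The work goes in short steps, Python scripts to look and compute and a tool call to move; the robot and the scene stay as the last step left them, time stands still between calls to the robot, and variables do not carry over. Pictures are saved under pics/ and viewed, at most 10 in all, crops included, and the job is handed in when it is done.

Besides the shell and the picture viewer there is one more tool, called as name(argument=value, ...) on one line, values as JSON. apply_moves: Moves the arm, as the interface text tells. Its arguments: {"type":"object","properties":{"motion":{"type":"array","items":{"type":"array","items":{"type":"number"}}},"newtons":{"type":"number"}},"required":["motion"]}

```bash
mkdir -p pics; ls
python3 - <<'E'
from cell import ctrl,snapshot,get_calibration
import cv2,numpy as np
for n in("scene","top"):
    p,d=snapshot(n); cv2.imwrite(f"pics/{n}0.png",p); np.save(f"pics/{n}0.npy",d)
    c=get_calibration(n); print(n,np.round(c["mtx"],1).tolist(),np.round(c["extrinsics"],3).tolist())
s=ctrl.read_state(); print(s)
print(get_calibration("wrist"))
E
```

```text
pics
scene [[391.0, 0.0, 319.4], [0.0, 391.0, 199.8], [0.0, 0.0, 1.0]] [[-0.115, 0.859, -0.499, 1.01], [0.993, 0.1, -0.056, 0.129], [0.002, -0.502, -0.865, 1.055], [0.0, 0.0, 0.0, 1.0]]
top [[473.3, 0.0, 311.2], [0.0, 473.3, 201.9], [0.0, 0.0, 1.0]] [[-0.008, -0.975, 0.222, 0.093], [-1.0, 0.008, 0.001, 0.071], [-0.003, -0.222, -0.975, 1.704], [0.0, 0.0, 0.0, 1.0]]
{'clock': 0.1, 'q': array([ 1.23040748e+00,  1.24424097e-01,  1.65153832e+00,  6.74299887e-06,
        1.36751816e+00, -8.25963647e-02]), 'qd': array([-0.00187288, -0.00038042, -0.00216157,  0.00041528, -0.00010895,
       -0.00046282]), 'joint_efforts': array([ 6.74516850e-04, -4.18882263e+01, -3.61097217e+01,  7.76638719e-02,
        4.61620046e-02, -3.66344386e-05]), 'ee_pos': array([0.16554229, 0.62795842, 0.21351968]), 'tcp_rot': array([ 1.28540239e-01,  9.91703845e-01, -9.22239513e-04, -2.01384592e-04]), 'contact_force': array([ 0.60384219,  0.01511488, -0.28592346]), 'moment': array([ 0.03442444, -0.02676931, -0.01891928]), 'grip_force': 0.0, 'grip_width': 1.0015516750376625}
{'mtx': array([[309.70691629,   0.        , 322.57107655],
       [  0.        , 309.70691629, 201.68104185],
       [  0.        ,   0.        ,   1.        ]]), 'extrinsics': array([[ 0.25519162,  0.92299061,  0.28803746,  0.0837304 ],
       [ 0.96688971, -0.24322359, -0.07724364,  0.65016351],
       [-0.00123765,  0.29821238, -0.95449874,  0.38416983],
       [ 0.        ,  0.        ,  0.        ,  1.        ]])}
```

View pics/scene0.png

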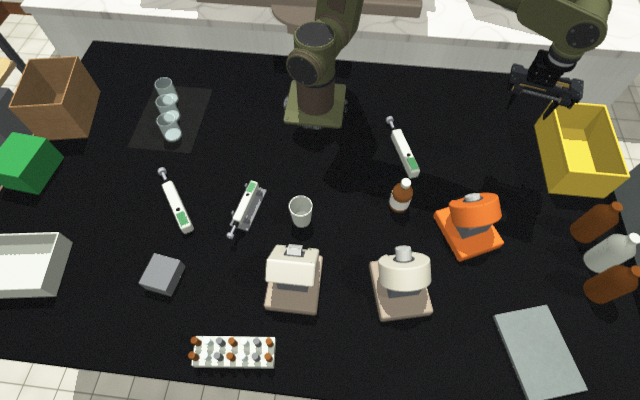

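View pics/top0.png

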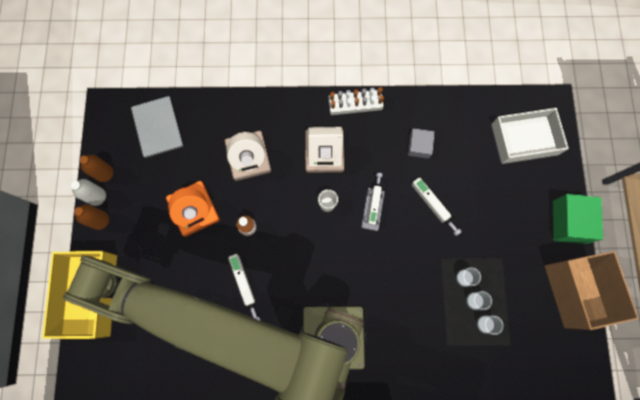

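The scene view shows three thermometers: in the cradle at (245,208), loose at (175,205) and loose at (403,150). It also shows the square heater at (293,275), the cream round heater at (402,280) and an orange decoy at (470,222). In the top view, the same things are at: cradle (374,202), loose probes (437,205) and (243,283), round heater (246,154), orange decoy (192,208).

What could be mistaken for the target: the loose probes are decoys in size, and the probe in the cradle fits the description. I'll check it close up.

```bash
cat > h.py <<'E'
import numpy as np,cv2
from cell import ctrl,snapshot,get_calibration
from scipy.spatial.transform import Rotation as R
def cloud(n,d,c=None):
    c=c or get_calibration(n); K=c["mtx"]; T=c["extrinsics"]
    v,u=np.mgrid[:400,:640].astype(float); x=(u-K[0,2])/K[0,0]; y=(v-K[1,2])/K[1,1]
    if n=="wrist":
        r=np.hypot(x,y)+1e-9; s=np.tan(r)/r; x=x*s; y=y*s
    P=np.stack([x*d,y*d,d],-1)@T[:3,:3].T+T[:3,3]; P[d<=0]=np.nan
    return P
E
python3 - <<'E'
from h import *
p=cv2.imread("pics/top0.png"); d=np.load("pics/top0.npy"); P=cloud("top",d); np.save("pics/topP.npy",P)
a=cv2.resize(p[160:250,350:480],None,fx=4,fy=4,interpolation=cv2.INTER_CUBIC)
b=cv2.resize(p[120:190,215:355],None,fx=4,fy=4,interpolation=cv2.INTER_CUBIC)
im=np.zeros((a.shape[0]+b.shape[0],560,3),np.uint8); im[:360,:520]=a; im[360:,:560]=b
cv2.imwrite("pics/crop1.png",cv2.resize(im,None,fx=.93,fy=.93))
for n,(u,v) in dict(cup=(328,200),flask=(246,225),round=(246,152),square=(325,152),probe=(375,202),cr2=(370,225)).items(): print(n,np.round(P[v,u],3))
# probe lengths: bright regions above bench
for n,(u0,u1,v0,v1) in dict(cr=(355,392,168,235),l1=(405,468,170,240),l2=(222,265,250,322)).items():
    m=(p[v0:v1,u0:u1].max(2)>110); Q=P[v0:v1,u0:u1][m]; Q=Q[(Q[:,2]>.005)]; 
    rc=cv2.minAreaRect((Q[:,:2]*1000).astype(np.float32)); print(n,rc,np.round(np.percentile(Q[:,2],[5,50,95]),3))
E
```

```text
cup [ 0.488  0.011 -0.001]
flask [0.378 0.297 0.103]
round [0.625 0.296 0.15 ]
square [0.626 0.024 0.141]
probe [ 0.465 -0.154  0.06 ]
cr2 [ 0.392 -0.141  0.004]
cr ((476.7230224609375, -158.12576293945312), (59.1490364074707, 199.9408721923828), 78.0656967163086) [0.006 0.051 0.065]
l1 ((459.24737548828125, -385.9461364746094), (244.40106201171875, 45.7718505859375), 36.82726287841797) [0.014 0.036 0.044]
l2 ((162.7552490234375, 297.32012939453125), (262.97491455078125, 70.27401733398438), 34.08667755126953) [0.025 0.039 0.656]
```

View pics/crop1.png

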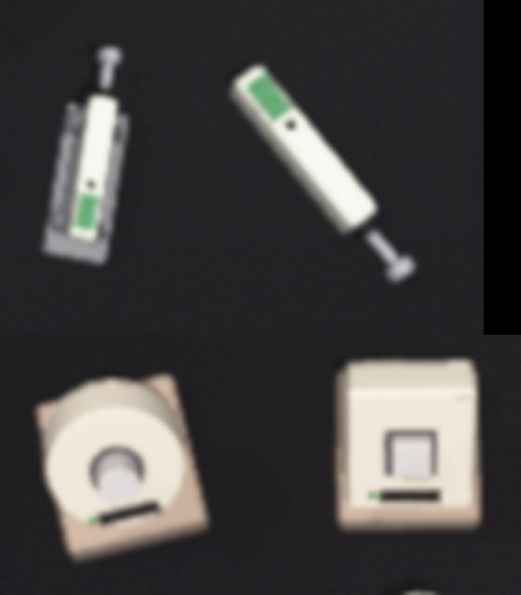

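The close crop shows the cradle probe, with its handle from about (103,97) to (84,237), clearly smaller than the loose one. The cream drum heater with the round block at (117,475) is the target and is yawed slightly. I'm moving above the cradle.

apply_moves(motion=[[-0.023,-0.034,-0.002,-0.6,-1],[-0.046,-0.068,-0.006,-1.2,-1],[-0.069,-0.102,-0.012,-2,-1],[-0.092,-0.136,-0.02,-3,-1],[-0.115,-0.17,-0.03,-4,-1],[-0.138,-0.204,-0.03,-5,-1],[-0.161,-0.238,-0.03,-6,-1],[-0.184,-0.272,-0.03,-6,-1],[-0.207,-0.306,-0.03,-6,-1],[-0.23,-0.34,-0.03,-6,-1]])

```text
clock: 0.93
ee_pos: [0.3013, 0.2393, 0.2443]
tcp_rot: [0.076, 0.997, -0.0, 0.0]
contact_force: [1.1, -0.2, 0.4]
grip_width: 1.002
grip_force: 0.0
```

Run:
```python
from h import *
s=ctrl.read_state(); print(s["clock"],s["ee_pos"],R.from_quat(s["tcp_rot"]).as_matrix().round(3).tolist(),s["contact_force"])
p,d=snapshot("wrist"); c=get_calibration("wrist"); cv2.imwrite("pics/w1.png",p); np.save("pics/w1P.npy",cloud("wrist",d,c)); np.save("pics/w1T.npy",c["extrinsics"])
```

```text
0.9333 [0.30125157 0.23927817 0.24429504] [[-0.988, 0.151, 0.0], [0.151, 0.988, -0.0], [-0.0, 0.0, -1.0]] [ 1.10241083 -0.22896985  0.37949444]
```

View pics/w1.png

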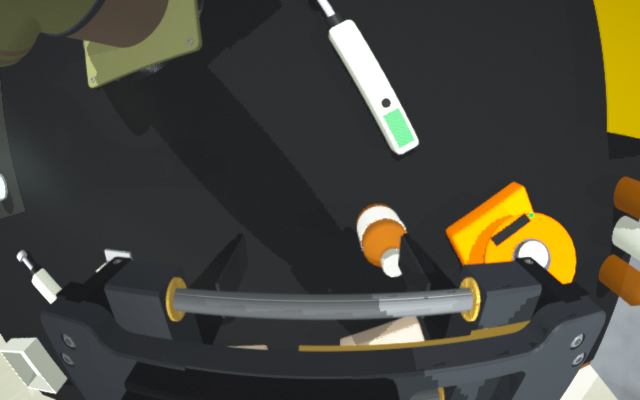

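The wrist camera looks back past the gripper: bottle at (382,235), orange decoy at (525,250), and the forward view is blocked by the fingers. The top camera's depth is the better source for the panel and cradle.

Run:
```python
from h import *
P=np.load("pics/topP.npy"); p=cv2.imread("pics/top0.png")
from scipy.optimize import least_squares
Q=P[128:185,218:275].reshape(-1,3); Q=Q[(Q[:,2]>.055)]
el=np.radians(40)
best=None
for yaw in np.radians(np.arange(0,30,.5)):
    n=np.array([np.cos(el)*np.cos(yaw),np.cos(el)*np.sin(yaw),-np.sin(el)])
    t=Q@n; h,e=np.histogram(t,np.arange(t.min(),t.max(),.002)); 
    k=np.argmax(h[:-1]+h[1:]);
    if best is None or h[k]+h[k+1]>best[0]: best=(h[k]+h[k+1],yaw,e[k+1])
print(best[0],np.degrees(best[1]))
yaw=best[1]; n=np.array([np.cos(el)*np.cos(yaw),np.cos(el)*np.sin(yaw),-np.sin(el)])
I=Q[abs(Q@n-best[2])<.004]
for _ in range(3):
    c=I.mean(0); nn=np.linalg.svd(I-c)[2][2]; nn*=np.sign(nn[0]); I=Q[abs((Q-c)@nn)<.004]
print("plane n",nn,"yaw",np.degrees(np.arctan2(nn[1],nn[0])),"elev",np.degrees(np.arcsin(-nn[2])),len(I))
def fitc(I,nn,r0):
    n=nn;yv=np.array([-n[1],n[0],0]);yv/=np.linalg.norm(yv);zv=np.cross(n,yv)
    c=np.median(I,0);uv=np.stack([(I-c)@yv,(I-c)@zv],1)
    (cx,cy),r=cv2.minEnclosingCircle((uv*1000).astype(np.float32)); 
    hull=cv2.convexHull((uv*1000).astype(np.float32))[:,0]
    s=least_squares(lambda a:np.hypot(hull[:,0]-a[0],hull[:,1]-a[1])-a[2],[cx,cy,r],loss='soft_l1').x
    return [c+(a*yv+b*zv)/1000 for a,b in((cx,cy),(s[0],s[1]))],r,s[2]
print("panel centre",fitc(I,nn,65))
h=-(Q-I.mean(0))@nn
cen=fitc(I,nn,65)[0][1]
near=np.linalg.norm((Q-cen)-((Q-cen)@nn)[:,None]*nn,axis=1)<.03
print(np.histogram(h[near],np.arange(-.004,.04,.002)))
B=Q[near&(h>.009)]; hb=h[near&(h>.009)]; m=np.median(hb); print("block protrusion",m); B=B[abs(hb-m)<.004]; print("block",fitc(B,nn,20))
# cradle probe: handle top
Q=P[165:240,350:395].reshape(-1,3); col=p[165:240,350:395].reshape(-1,3)
T=Q[(Q[:,2]>.053)&(Q[:,2]<.067)]; print(len(T),cv2.minAreaRect((T[:,:2]*1000).astype(np.float32)),T[:,2].mean(),T.mean(0))
print(np.degrees(np.arctan2(*np.linalg.svd(T[:,:2]-T[:,:2].mean(0))[2][0][::-1])))
A=Q[(Q[:,2]>.003)&(Q[:,2]<.07)]; print(cv2.minAreaRect((A[:,:2]*1000).astype(np.float32)))
B=Q[(Q[:,2]>.002)&(Q[:,2]<.014)]; print("base",cv2.minAreaRect((B[:,:2]*1000).astype(np.float32)))
```

```text
336 14.500000000000002
plane n [ 0.73913578  0.19226308 -0.64553328] yaw 14.580589482961265 elev 40.20567065950643 611
panel centre ([array([0.62196575, 0.30022454, 0.12667023]), array([0.62247649, 0.29951305, 0.12704311])], 66.36188507080078, np.float64(64.12881429956015))
(array([ 8, 14, 21, 20, 12,  8,  4,  2,  3,  8,  5,  0,  8,  7,  7, 14, 31,
       18,  9,  7,  0]), array([-0.004, -0.002,  0.   ,  0.002,  0.004,  0.006,  0.008,  0.01 ,
        0.012,  0.014,  0.016,  0.018,  0.02 ,  0.022,  0.024,  0.026,
        0.028,  0.03 ,  0.032,  0.034,  0.036,  0.038]))
block protrusion 0.02841537156113569
block ([array([0.59898276, 0.29410144, 0.14507807]), array([0.59936798, 0.2938866 , 0.14545517])], 20.731037139892578, np.float64(19.32131048470599))
281 ((482.4868469238281, -156.24148559570312), (40.2257194519043, 189.72015380859375), 75.5831298828125) 0.05975730601561385 [ 0.46159052 -0.15423267  0.05975731]
168.84929064933456
((480.14947509765625, -152.13870239257812), (164.5924835205078, 281.744384765625), 88.5556411743164)
base ((480.29217529296875, -152.14230346679688), (164.5924835205078, 282.02996826171875), 88.5556411743164)
```

Run:
```python
from h import *
P=np.load("pics/topP.npy")
Q=P[165:240,350:395].reshape(-1,3)
T=Q[(Q[:,2]>.0575)&(Q[:,2]<.064)]
for _ in range(2):
    m=T[:,:2].mean(0); ax=np.linalg.svd(T[:,:2]-m)[2][0]; ax*=np.sign(ax[0])
    l=(T[:,:2]-m)@ax; w=(T[:,:2]-m)@[-ax[1],ax[0]]; T=T[abs(w)<.017]
print(len(T),m,np.degrees(np.arctan2(ax[1],ax[0])),np.percentile(l,[0,2,98,100]),np.percentile(w,[2,98]))
c=m+ax*(l.min()+l.max())/2+np.array([-ax[1],ax[0]])*np.percentile(w,[2,98]).mean()
print("probe origin",c)
s=ctrl.read_state(); M=R.from_quat(s["tcp_rot"]).as_matrix()
g=c-ax*.025
print("tool delta to grip xy", M.T@(np.array([g[0],g[1],.15])-s["ee_pos"]))
```

```text
172 [ 0.45986219 -0.15378242] -10.691025083173065 [-0.07128671 -0.06883616  0.11085867  0.11526015] [-0.01230372  0.01249012]
probe origin [ 0.48148455 -0.15776966]
tool delta to grip xy [-0.21243834 -0.35682658  0.09653669]
```

apply_moves(motion=[[-0.019,-0.0363,0,0.3,-1],[-0.038,-0.0727,0,0.6,-1],[-0.0572,-0.109,0,0.9,-1],[-0.0763,-0.1454,0,1.2,-1],[-0.0953,-0.1817,0,1.5,-1],[-0.1144,-0.218,0,1.8,-1],[-0.1335,-0.2544,0,2.1,-1],[-0.1525,-0.2907,0,2.3,-1],[-0.1716,-0.327,0,2.3,-1],[-0.1907,-0.3634,0,2.3,-1]])

```text
clock: 1.82
ee_pos: [0.4345, -0.1493, 0.2443]
tcp_rot: [0.097, 0.995, 0.0, -0.0]
contact_force: [0.8, 0.5, 0.0]
grip_width: 1.0
grip_force: 0.0
```

apply_moves(motion=[[0,0,0.03,0,-1],[0,0,0.06,0,-1],[0,0,0.09,0,-1],[0,0,0.12,0,-1],[0,0,0.135,0,-1],[0,0,0.145,0,-1],[0,0,0.145,0,-1]])

```text
clock: 2.4
ee_pos: [0.4327, -0.1463, 0.0969]
tcp_rot: [0.096, 0.995, 0.001, -0.002]
contact_force: [0.6, 0.6, -0.8]
grip_width: 0.998
grip_force: 0.0
```

Run:
```python
from h import *
s=ctrl.read_state(); M=R.from_quat(s["tcp_rot"]).as_matrix(); print(s["ee_pos"],M.round(3).tolist())
p,d=snapshot("wrist"); c=get_calibration("wrist"); P=cloud("wrist",d,c); np.save("pics/w2P.npy",P)
p2,d2=snapshot("top")
a=cv2.resize(p2[150:250,330:430],None,fx=4,fy=4,interpolation=cv2.INTER_CUBIC)
im=np.zeros((400,800,3),np.uint8); im[:,:400]=cv2.resize(p[:,:],(400,250))[0:0].shape and 0
im[:,:400]=p[:,120:520]; im[:,400:]=a
cv2.imwrite("pics/w2.png",im)
```

```text
[ 0.43270723 -0.14625744  0.09687381] [[-0.981, 0.192, -0.005], [0.192, 0.981, 0.002], [0.005, 0.001, -1.0]]
```

View pics/w2.png

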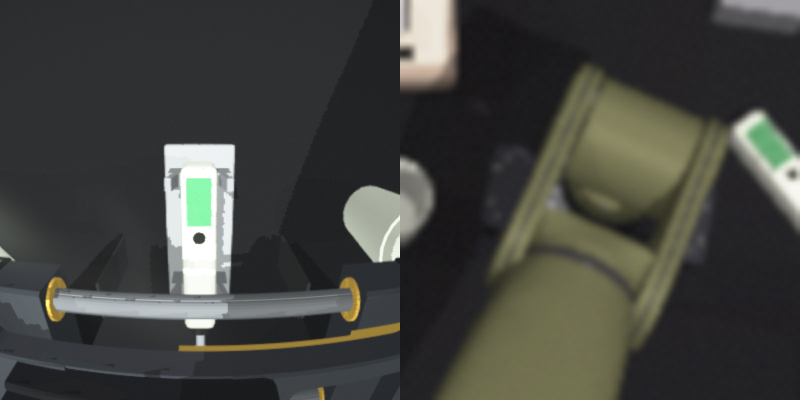

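The wrist view shows the probe straight in the image, with its rear end at (198,163) in the crop and the display above the dot at (199,238). It lies between the fingers, so I'm refining with depth.

Run:
```python
from h import *
P=np.load("pics/w2P.npy"); s=ctrl.read_state(); M=R.from_quat(s["tcp_rot"]).as_matrix()
print(s["ee_pos"])
Q=P[150:285,285:352].reshape(-1,3); T=Q[(Q[:,2]>.054)&(Q[:,2]<.067)]
m=T[:,:2].mean(0); ax=np.linalg.svd(T[:,:2]-m)[2][0]; ax*=np.sign(ax[0]); yv=np.array([-ax[1],ax[0]])
l=(T[:,:2]-m)@ax; w=(T[:,:2]-m)@yv
print(len(T),T[:,2].mean(),np.degrees(np.arctan2(ax[1],ax[0])),np.percentile(l,[0,1,99,100]),np.percentile(w,[1,99]))
back=m+ax*np.percentile(l,.5)+yv*np.percentile(w,[1,99]).mean(); o=back+.07*ax; print("origin",o)
t=(s["ee_pos"][:2]-o); print("TCP along/across", t@ax,t@yv)
```

```text
[ 0.43490916 -0.14724964  0.10027498]
4148 0.062119395414229166 -11.111172396302724 [-0.04228633 -0.04173068  0.04906104  0.052744  ] [-0.01271523  0.01261844]
origin [ 0.45870879 -0.15412708]
TCP along/across -0.024678875470242553 0.002162021109059287
```

apply_moves(motion=[[0,-0.002,0.02,0,-1],[0,-0.002,0.04,0,-0.5],[0,-0.002,0.06,0,0],[0,-0.002,0.07,0,0],[0,-0.002,0.073,0,0],[0,-0.002,0.073,0,0.2],[0,-0.002,0.073,0,1],[0,-0.002,0.073,0,1],[0,-0.002,0.073,0,1],[0,-0.002,0.073,0,1]], newtons=5)

```text
clock: 3.33
ee_pos: [0.4348, -0.1494, 0.0276]
tcp_rot: [0.096, 0.995, -0.0, 0.001]
contact_force: [0.2, 0.2, 0.7]
grip_width: 0.425
grip_force: 0.0
```

apply_moves(motion=[[0,0,0,0,1],[0,0,0,0,1],[0,0,0,0,1],[0,0,0,0,1]])

```text
clock: 3.67
ee_pos: [0.4343, -0.1492, 0.0269]
tcp_rot: [0.096, 0.995, -0.0, 0.0]
contact_force: [0.0, 0.1, 3.5]
grip_width: 0.278
grip_force: 5.0
```

apply_moves(motion=[[0,0,-0.01,0,1],[0,0,-0.02,0,1],[0,0,-0.03,0,1],[0,0,-0.04,0,1],[0,0,-0.05,0,1],[0,0,-0.06,0,1],[0,0,-0.07,0,1],[0,0,-0.08,0,1],[0,0,-0.08,0,1],[0,0,-0.08,0,1]])

```text
clock: 4.5
ee_pos: [0.4347, -0.1493, 0.1076]
tcp_rot: [0.096, 0.995, -0.0, 0.001]
contact_force: [-0.9, 0.7, -4.2]
grip_width: 0.272
grip_force: 5.0
```

```bash
cat >> h.py <<'E'
def tailangle(name=None):
    "pitch of the probe in the hand, from the handle's top (wrist depth), in the tool frame"
    s=ctrl.read_state(); M=R.from_quat(s["tcp_rot"]).as_matrix(); c=get_calibration("wrist")
    p,d=snapshot("wrist"); P=cloud("wrist",d,c)
    if name: cv2.imwrite(name,p)
    L=(P-s["ee_pos"])@M            # tool frame: -x is forward, z down
    roi=L[60:285,270:375].reshape(-1,3); col=p[60:285,270:375].reshape(-1,3)
    ok=(abs(roi[:,1])<.011)&(roi[:,0]>-.01)&(roi[:,0]<.075)&(roi[:,2]>-.09)&(roi[:,2]<.0)&(col.max(1)>60)
    T=roi[ok]; x=T[:,0]; z=T[:,2]
    k=np.ones(len(x),bool)
    for _ in range(5):
        a=np.polyfit(x[k],z[k],1); r=abs(np.polyval(a,x)-z); k=r<.003
    m=np.median((T[k,1]))
    print("n",k.sum(),len(x),"nose-down pitch deg",-np.degrees(np.arctan(a[0])),"x range",x[k].min(),x[k].max(),"z at x=0",a[1],"dist axis",(.019+a[1]))
    return a
E
python3 - <<'E'
from h import *
tailangle("pics/w3.png"); s=ctrl.read_state(); print(s["ee_pos"],s["contact_force"],s["grip_force"])
E
```

```text
n 1090 4485 nose-down pitch deg 6.673824646234905 x range 0.007068441378240474 0.041201395335719496 z at x=0 -0.04098030583559162 dist axis -0.02198030583559162
[ 0.43407881 -0.14907368  0.10671488] [-0.33603228 -0.31984861 -2.78929868] 4.999846816062927
```

View pics/w3.png

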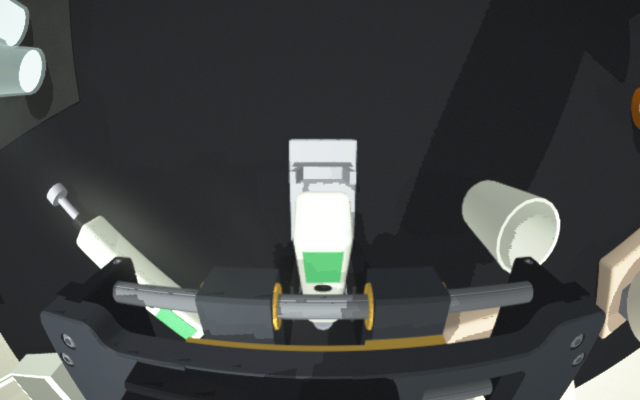

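The probe has swung nose-down in the hand, with its end face at (322,220) and the display at (322,267). I'm measuring the pitch from the end-face and display planes.

```bash
cat >> h.py <<'E'
def pitch(name=None):
    s=ctrl.read_state(); M=R.from_quat(s["tcp_rot"]).as_matrix(); c=get_calibration("wrist")
    p,d=snapshot("wrist"); P=cloud("wrist",d,c)
    if name: cv2.imwrite(name,p)
    L=(P-s["ee_pos"])@M
    ok=(abs(L[...,1])<.009)&(L[...,0]>-.005)&(L[...,0]<.09)&(L[...,2]>-.12)&(L[...,2]<.03)
    ok[:,:270]=0; ok[:,375:]=0; ok[287:]=0
    v,u=np.nonzero(ok); T=L[ok]; col=p[ok].astype(int)
    # profile in x-z by image row
    for r in range(v.min(),v.max()+1,6):
        k=(v==r); 
        if k.sum()>5: print(r,np.round(np.median(T[k],0)*1000,1),np.median(col[k],0))
E
python3 - <<'E'
from h import *
pitch()
E
```

```text
191 [ 46.6   0.3 -31.7] [220. 225. 220.]
197 [ 44.9   0.1 -36. ] [253. 255. 254.]
203 [ 43.   -0.1 -38.8] [254. 255. 254.]
209 [ 41.    0.1 -41.3] [254. 255. 255.]
215 [ 39.    0.1 -43.6] [254. 255. 255.]
221 [ 37.2  -0.1 -46.2] [254. 255. 255.]
227 [ 35.3  -0.1 -48.5] [254. 255. 255.]
233 [ 33.7  -0.1 -51.1] [254.  255.  254.5]
239 [ 31.5   0.1 -52.4] [255. 255. 255.]
245 [ 28.7   0.1 -52.5] [254. 255. 255.]
251 [ 25.1   0.1 -51. ] [234. 250. 236.]
257 [ 21.4   0.1 -49.3] [130. 209. 104.]
263 [ 16.2   0.1 -45.4] [130. 209. 104.]
269 [ 10.7   0.1 -41.4] [130. 209. 104.]
275 [  4.7   0.3 -37. ] [122. 198.  93.]
281 [ -2.5   0.  -31.1] [125. 200.  98.]
```

The pitch is about 37° nose-down, close to the panel's 40°. I'm tightening the grip to freeze it, lifting and turning towards the panel yaw.

apply_moves(motion=[[0,0,0,0,1],[0,0,0,0,1],[0,0,-0.02,0,1],[0.01,0,-0.05,0,1],[0.02,0,-0.08,-3,1],[0.03,0,-0.11,-6,1],[0.04,0,-0.14,-9,1],[0.05,0,-0.16,-12,1],[0.06,0,-0.17,-15,1],[0.06,0,-0.17,-18,1]], newtons=40)

```text
clock: 5.43
ee_pos: [0.3754, -0.138, 0.2801]
tcp_rot: [-0.062, 0.998, -0.002, 0.002]
contact_force: [1.0, -0.6, -2.4]
grip_width: 0.268
grip_force: 40.0
```

Run:
```python
from h import *
pitch(); s=ctrl.read_state(); M=R.from_quat(s["tcp_rot"]).as_matrix()
print(s["ee_pos"],M.round(3).tolist(),s["contact_force"])
yw=np.radians(14.5); print("tool delta to TCP pre", M.T@(np.array([.455,.257,.28])-s["ee_pos"]))
```

```text
191 [ 46.4   0.3 -31.4] [170.5 180.5 173.5]
197 [ 44.9   0.1 -36.2] [243. 251. 248.]
203 [ 42.8  -0.2 -38.8] [245. 251. 249.]
209 [ 40.7   0.1 -41. ] [246. 252. 249.]
215 [ 38.9   0.1 -43.8] [246. 252. 250.]
221 [ 37.1   0.1 -46.3] [247. 252. 250.]
227 [ 35.2   0.1 -48.6] [248. 253. 251.]
233 [ 33.5  -0.2 -51. ] [248. 253. 251.]
239 [ 31.4   0.1 -52.4] [253. 254. 254.]
245 [ 28.7   0.1 -52.7] [249. 253. 252.]
251 [ 25.1  -0.4 -51.2] [205. 232. 209.]
257 [ 21.3   0.  -49.4] [109. 175.  88.]
263 [ 16.    0.  -45.3] [109. 175.  87.]
269 [ 10.7  -0.2 -41.5] [109. 175.  87.]
275 [  4.6   0.3 -37. ] [102.  168.   79.5]
281 [ -2.6   0.3 -31.2] [104. 168.  83.]
[ 0.37539449 -0.13781304  0.27843777] [[-0.992, -0.125, 0.003], [-0.125, 0.992, -0.002], [-0.003, -0.002, -1.0]] [-0.48996689 -0.48760512 -2.65001582]
tool delta to TCP pre [-0.1281557   0.38182321 -0.00199117]
```

apply_moves(motion=[[0,0.03,0,-1,1],[0,0.07,0,-2,1],[0,0.11,0,-3,1],[0,0.15,0,-4,1],[0,0.19,0,-5,1],[-0.01,0.23,0,-6,1],[-0.025,0.265,0,-7.3,1],[-0.04,0.3,0,-7.3,1],[-0.06,0.335,0,-7.3,1],[-0.08,0.365,0,-7.3,1]])

```text
clock: 6.32
ee_pos: [0.4102, 0.2371, 0.2755]
tcp_rot: [-0.124, 0.992, -0.0, -0.001]
contact_force: [0.3, -2.2, -2.2]
grip_width: 0.272
grip_force: 40.0
```

apply_moves(motion=[[0,0,0,0,1],[0,0,0,0,1]])

```text
clock: 6.48
ee_pos: [0.4103, 0.2356, 0.2746]
tcp_rot: [-0.125, 0.992, -0.001, -0.002]
contact_force: [0.4, -0.3, -2.9]
grip_width: 0.269
grip_force: 40.0
```

Run:
```python
from h import *
s=ctrl.read_state(); M=R.from_quat(s["tcp_rot"]).as_matrix()
print(s["ee_pos"],np.degrees(np.arctan2(-M[1,0],-M[0,0])),s["contact_force"])
tip=s["ee_pos"]+M@[-.113,0,.0706]; print("tip calc",tip)
p,d=snapshot("top"); P=cloud("top",d)
a=cv2.resize(p[110:230,210:330],None,fx=5,fy=5,interpolation=cv2.INTER_CUBIC); cv2.imwrite("pics/t2.png",a); np.save("pics/t2P.npy",P)
yw=np.radians(14.5);e=np.radians(40); n=np.array([np.cos(e)*np.cos(yw),np.cos(e)*np.sin(yw),-np.sin(e)])
c=np.array([.6225,.2995,.1262]); f=c-.0285*n; print("face",f)
for back in (.02,.0): print(back,"tool delta",M.T@(f-back*n-tip))
print("n in tool",M.T@n)
```

```text
[0.4103121  0.23562489 0.27457694] 14.346807663806207 [ 0.44274435 -0.32320784 -2.89027825]
tip calc [0.51949175 0.26348374 0.20346402]
face [0.60136314 0.29403364 0.14451945]
0.02 tool delta [-0.07177603  0.0093105   0.04575463]
0.0 tool delta [-0.08715515  0.00936299  0.05854056]
n in tool [-0.76895582  0.00262463  0.63929654]
```

View pics/t2.png

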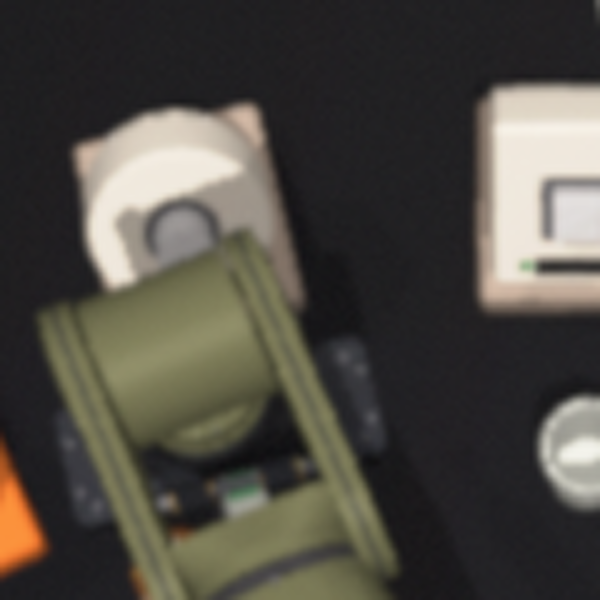

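The top view shows the arm hiding the tip, with the round block at (183,235) in the crop. I'm advancing to a 20 mm standoff and checking with the scene camera.

apply_moves(motion=[[-0.018,0.002,0.01,0,1],[-0.036,0.005,0.023,0,1],[-0.054,0.007,0.034,0,1],[-0.066,0.009,0.042,0,1],[-0.072,0.009,0.046,0,1],[-0.072,0.009,0.046,0,1],[-0.072,0.009,0.046,0,1]])

```text
clock: 7.12
ee_pos: [0.4779, 0.2599, 0.2307]
tcp_rot: [-0.123, 0.992, -0.0, -0.0]
contact_force: [0.5, -0.4, -2.7]
grip_width: 0.271
grip_force: 40.0
```

Run:
```python
from h import *
s=ctrl.read_state(); M=R.from_quat(s["tcp_rot"]).as_matrix()
tip=s["ee_pos"]+M@[-.113,0,.0706]; print(s["ee_pos"],"tip calc",tip,s["contact_force"])
c=get_calibration("scene"); K=c["mtx"];T=np.linalg.inv(c["extrinsics"])
pr=lambda X:(lambda y:(y[:2]/y[2]).round(1))(K@(T[:3,:3]@X+T[:3,3]))
yw=np.radians(14.5);e=np.radians(40); n=np.array([np.cos(e)*np.cos(yw),np.cos(e)*np.sin(yw),-np.sin(e)])
f=np.array([.6225,.2995,.1262])-.0285*n
print("scene px tip",pr(tip),"face",pr(f),"tool delta to touch",M.T@(f-tip), "tcp",pr(s["ee_pos"]))
p,d=snapshot("scene"); u,v=pr(f).astype(int); o=(u-50,v-50); print("crop origin",o)
cv2.imwrite("pics/s2.png",cv2.resize(p[o[1]:o[1]+90,o[0]:o[0]+100],None,fx=6,fy=6,interpolation=cv2.INTER_CUBIC)); np.save("pics/s2P.npy",cloud("scene",d))
```

```text
[0.47787121 0.25989474 0.23066642] tip calc [0.58738803 0.28748747 0.15996941] [ 0.48985177 -0.35941156 -2.74146959]
scene px tip [401.2 240.8] face [402.7 248.7] tool delta to touch [-0.01516459  0.00293473  0.01543633] tcp [395.7 187.7]
crop origin (np.int64(352), np.int64(198))
```

View pics/s2.png

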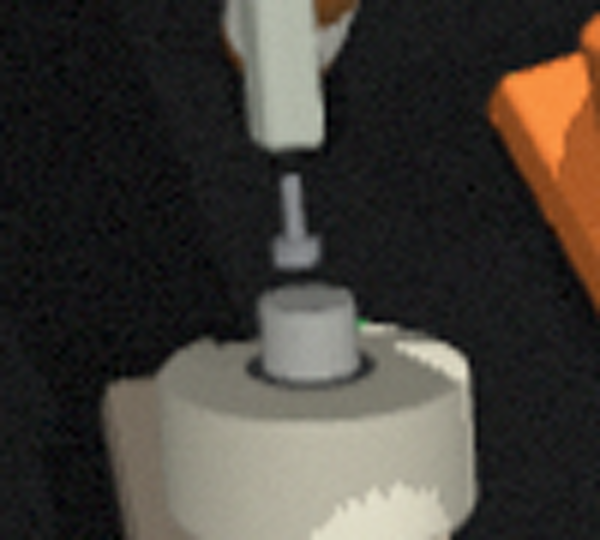

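The scene view shows the tip face at crop (296,258) and the block face centre at (306,300). Both match my calculated pixels to within 1 px. I'm approaching slowly along the panel normal.

apply_moves(motion=[[-0.003,0.001,0.003,0,1],[-0.006,0.002,0.006,0,1],[-0.009,0.003,0.009,0,1],[-0.0125,0.003,0.013,0,1],[-0.014,0.003,0.0143,0,1],[-0.0155,0.003,0.0156,0,1],[-0.0155,0.003,0.0156,0,1],[-0.0155,0.003,0.0156,0,1],[-0.0155,0.003,0.0156,0,1]])

```text
clock: 7.92
ee_pos: [0.4923, 0.2676, 0.2153]
tcp_rot: [-0.124, 0.992, 0.0, -0.0]
contact_force: [-2.8, -0.6, 0.6]
grip_width: 0.27
grip_force: 40.0
```

```bash
cat >> h.py <<'E'
def st():
    s=ctrl.read_state(); M=R.from_quat(s["tcp_rot"]).as_matrix()
    yw=np.radians(14.5);e=np.radians(40); n=np.array([np.cos(e)*np.cos(yw),np.cos(e)*np.sin(yw),-np.sin(e)])
    zp=np.array([np.sin(e)*np.cos(yw),np.sin(e)*np.sin(yw),np.cos(e)]); yp=np.cross(zp,n)
    tip=s["ee_pos"]+M@[-.113,0,.0706]; f=np.array([.6225,.2995,.1262])-.0285*n; F=s["contact_force"]-[.49,-.36,-2.74]
    print(s["clock"],"past face mm n,y,z",[round(float((tip-f)@a)*1000,1) for a in(n,yp,zp)],"push n,y,z",[round(float(-F@a),1) for a in(n,yp,zp)],s["grip_force"])
E
python3 -c "from h import *;st()"
```

```text
7.9167 past face mm n,y,z [0.5, 1.2, 0.6] push n,y,z [4.6, -0.6, -0.5] 39.99962568283081
```

apply_moves(motion=[[-0.0005,-0.001,0.0004,0,1],[-0.001,-0.001,0.0008,0,1],[-0.001,-0.001,0.0008,0,1],[-0.001,-0.001,0.0008,0,1]])

```text
clock: 8.25
ee_pos: [0.4935, 0.2671, 0.2144]
tcp_rot: [-0.124, 0.992, 0.0, -0.0]
contact_force: [-3.7, -0.0, 0.1]
grip_width: 0.275
grip_force: 40.0
```

```bash
python3 -c "from h import *;st()"
```

```text
8.25 past face mm n,y,z [1.9, 0.4, 0.6] push n,y,z [4.9, -1.4, 0.4] 40.00560522079468
```

apply_moves(motion=[[-0.0008,0,0.0006,0,1],[-0.0008,0,0.0006,0,1],[-0.0008,0,0.0006,0,1],[-0.0008,0,0.0006,0,1],[-0.0008,0,0.0006,0,1],[-0.0008,0,0.0006,0,1],[-0.0008,0,0.0006,0,1],[-0.0008,0,0.0006,0,1],[-0.0008,0,0.0006,0,1],[-0.0008,0,0.0006,0,1]])

```text
clock: 9.08
ee_pos: [0.4944, 0.2671, 0.2137]
tcp_rot: [-0.124, 0.992, 0.0, -0.0]
contact_force: [-4.8, 3.2, 3.0]
grip_width: 0.269
grip_force: 40.0
```

Run:
```python
from h import *
st(); pitch()
p,d=snapshot("scene"); cv2.imwrite("pics/s3.png",cv2.resize(p[198:288,352:452],None,fx=6,fy=6,interpolation=cv2.INTER_CUBIC))
```

```text
9.0833 past face mm n,y,z [3.0, 0.2, 0.7] push n,y,z [7.0, -4.7, -1.6] 40.01462996006012
191 [ 46.5   0.2 -31.9] [ 97. 104. 101.]
197 [ 44.8   0.2 -36.1] [167. 183. 175.]
203 [ 42.8   0.2 -39. ] [169. 184. 176.]
209 [ 40.8   0.  -41.1] [170. 186. 178.]
215 [ 38.9   0.  -43.7] [171. 187. 179.]
221 [ 37.   -0.2 -46.2] [172. 188. 180.]
227 [ 35.3   0.2 -48.7] [173. 189. 182.]
233 [ 33.4   0.  -51. ] [175. 191. 183.]
239 [ 31.3   0.  -52.4] [193. 211. 202.]
245 [ 28.7   0.  -52.7] [193. 211. 203.]
251 [ 25.1   0.  -51.2] [160. 195. 161.]
257 [ 21.1   0.  -49.2] [100. 168.  77.]
263 [ 16.   -0.  -45.4] [100. 167.  77.]
269 [ 10.5  -0.  -41.3] [100. 167.  77.]
275 [  4.5   0.2 -37. ] [100. 167.  77.]
281 [ -2.7   0.2 -31.2] [102. 168.  81.]
```

View pics/s3.png

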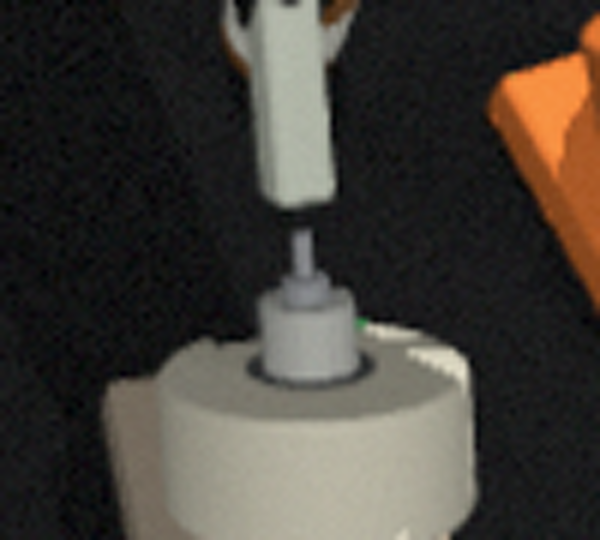

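The scene view shows the head seated flat and centred on the block at (305,290), with the spring compressed by about 7 mm. I'm holding.

apply_moves(motion=[[0,0,0,0,1],[0,0,0,0,1],[0,0,0,0,1],[0,0,0,0,1],[0,0,0,0,1],[0,0,0,0,1],[0,0,0,0,1],[0,0,0,0,1],[0,0,0,0,1],[0,0,0,0,1]])

```text
clock: 10.02
ee_pos: [0.4945, 0.2671, 0.2137]
tcp_rot: [-0.124, 0.992, 0.0, -0.0]
contact_force: [-4.4, 1.4, 0.5]
grip_width: 0.273
grip_force: 40.0
```

apply_moves(motion=[[0,0,0,0,1],[0,0,0,0,1],[0,0,0,0,1],[0,0,0,0,1],[0,0,0,0,1],[0,0,0,0,1],[0,0,0,0,1],[0,0,0,0,1],[0,0,0,0,1],[0,0,0,0,1]])

```text
clock: 10.85
ee_pos: [0.4945, 0.2671, 0.2137]
tcp_rot: [-0.124, 0.992, 0.0, -0.0]
contact_force: [-5.6, 1.9, 1.0]
grip_width: 0.273
grip_force: 40.0
```

apply_moves(motion=[[0,0,0,0,1],[0,0,0,0,1],[0,0,0,0,1],[0,0,0,0,1],[0,0,0,0,1],[0,0,0,0,1],[0,0,0,0,1],[0,0,0,0,1],[0,0,0,0,1],[0,0,0,0,1]])

```text
clock: 11.68
ee_pos: [0.4945, 0.2671, 0.2137]
tcp_rot: [-0.124, 0.992, 0.0, 0.0]
contact_force: [-4.0, 2.4, 2.2]
grip_width: 0.27
grip_force: 40.0
```

```bash
python3 -c "from h import *;st()"
```

```text
11.6833 past face mm n,y,z [3.1, 0.2, 0.7] push n,y,z [6.0, -3.8, -1.5] 40.016178488731384
```

I held about 6 N steadily for over 3 s, from 8.25 s to 11.7 s. I'm retracting along the normal and then going back to the cradle.

apply_moves(motion=[[0.004,0,-0.003,0,1],[0.011,0,-0.009,0,1],[0.023,0,-0.019,0,1],[0.038,0,-0.032,0,1],[0.056,0,-0.045,0,1],[0.075,0,-0.058,0,1],[0.09,0,-0.063,2,1],[0.09,0,-0.063,5,1]])

```text
clock: 12.35
ee_pos: [0.4064, 0.244, 0.2789]
tcp_rot: [-0.079, 0.997, -0.0, 0.002]
contact_force: [0.6, 0.8, -2.5]
grip_width: 0.272
grip_force: 40.0
```

```bash
cat >> h.py <<'E'
AX=np.array([np.cos(np.radians(-11.1)),np.sin(np.radians(-11.1)),0]); AY=np.array([-AX[1],AX[0],0]); CR=np.array([.4587,-.1541,0])
def cr(goal=None):
    s=ctrl.read_state(); M=R.from_quat(s["tcp_rot"]).as_matrix(); t=s["ee_pos"]-CR
    print(s["clock"],"TCP in cradle mm",(np.array([t@AX,t@AY,t[2]])*1000).round(1),"yaw",np.degrees(np.arctan2(-M[1,0],-M[0,0])).round(2),s["contact_force"].round(1),s["grip_force"])
    if goal is not None: g=np.array(goal)/1000; print("tool delta",(M.T@(CR+AX*g[0]+AY*g[1]+[0,0,g[2]]-s["ee_pos"])).round(4))
E
python3 -c "from h import *;cr([-3,0,200])"
```

```text
12.35 TCP in cradle mm [-128.   380.6  278.9] yaw 9.09 [ 0.6  0.8 -2.5] 39.997708797454834
tool delta [ 0.0144 -0.4003  0.0791]
```

apply_moves(motion=[[0.02,-0.03,-0.004,2,1],[0.04,-0.066,-0.008,4,1],[0.05,-0.105,-0.008,6,1],[0.055,-0.145,-0.008,8,1],[0.055,-0.185,-0.008,10,1],[0.055,-0.225,-0.008,12,1],[0.055,-0.265,-0.008,14,1],[0.055,-0.305,-0.008,16,1],[0.05,-0.345,0,18.5,1],[0.04,-0.38,0.01,20.2,1]])

```text
clock: 13.18
ee_pos: [0.4283, -0.1404, 0.2678]
tcp_rot: [0.098, 0.995, -0.002, 0.002]
contact_force: [0.4, 0.2, -1.9]
grip_width: 0.272
grip_force: 40.0
```

apply_moves(motion=[[0,0,0,0,1],[0,0,0,0,1]])

```text
clock: 13.35
ee_pos: [0.4279, -0.1385, 0.2652]
tcp_rot: [0.098, 0.995, -0.0, -0.001]
contact_force: [-0.5, 0.2, -2.4]
grip_width: 0.271
grip_force: 40.0
```

```bash
python3 -c "from h import *;cr([0,0,95])"
```

```text
13.35 TCP in cradle mm [-33.3   9.3 265.2] yaw -11.22 [-0.5  0.2 -2.4] 39.99940752983093
tool delta [-0.0338 -0.0091  0.1701]
```

apply_moves(motion=[[-0.008,-0.002,0.02,0,1],[-0.016,-0.005,0.05,0,1],[-0.025,-0.007,0.08,0,1],[-0.034,-0.009,0.11,0,1],[-0.034,-0.009,0.135,0,1],[-0.034,-0.009,0.155,0,1],[-0.034,-0.009,0.167,0,1],[-0.034,-0.009,0.17,0,1],[-0.034,-0.009,0.17,0,1],[-0.034,-0.009,0.17,0,1]])

```text
clock: 14.18
ee_pos: [0.4613, -0.1521, 0.0983]
tcp_rot: [0.095, 0.995, -0.001, 0.001]
contact_force: [-0.0, -1.2, -2.2]
grip_width: 0.27
grip_force: 40.0
```

```bash
python3 -c "from h import *;cr([0,0,80])"
```

```text
14.1833 TCP in cradle mm [ 2.2  2.5 98.3] yaw -10.94 [-0.  -1.2 -2.2] 39.99952018260956
tool delta [ 0.0023 -0.0025  0.0183]
```

apply_moves(motion=[[0.001,-0.001,0.005,0.2,1],[0.002,-0.002,0.01,0.2,1],[0.002,-0.002,0.015,0.2,1],[0.002,-0.002,0.018,0.2,1],[0.002,-0.002,0.018,0.2,1],[0.002,-0.002,0.018,0.2,1]])

```text
clock: 14.68
ee_pos: [0.4581, -0.1536, 0.0787]
tcp_rot: [0.097, 0.995, -0.0, -0.0]
contact_force: [-0.4, 0.5, -1.7]
grip_width: 0.272
grip_force: 40.0
```

apply_moves(motion=[[0,0,0,0,1],[0,0,0,0,1],[0.001,0,0.003,0,1],[0.002,0,0.006,0,1],[0.003,0,0.009,0,1],[0.004,0,0.012,0,1],[0.006,0,0.014,0,1],[0.008,0,0.016,0,1],[0.008,0,0.016,0,1]], newtons=5)

```text
clock: 15.43
ee_pos: [0.4499, -0.1519, 0.0622]
tcp_rot: [0.097, 0.995, -0.0, 0.0]
contact_force: [1.0, 0.3, -3.0]
grip_width: 0.276
grip_force: 5.0
```

```bash
python3 -c "from h import *;cr([-15,0,56]);pitch()"
```

```text
15.4333 TCP in cradle mm [-9.   0.5 62.2] yaw -11.18 [ 1.   0.3 -3. ] 4.9997249990701675
tool delta [ 0.006  -0.0005  0.0062]
185 [ 48.1  -0.2 -26.6] [251. 254. 253.]
191 [ 46.3  -0.1 -30.7] [253. 254. 254.]
197 [ 44.4   0.1 -34.1] [253. 255. 254.]
203 [ 42.7  -0.1 -38. ] [253. 255. 254.]
209 [ 40.8   0.1 -40.8] [254. 255. 254.]
215 [ 39.1   0.1 -44.1] [254. 255. 255.]
221 [ 37.2  -0.1 -46.2] [255. 255. 255.]
227 [ 34.7  -0.1 -47. ] [255. 255. 255.]
233 [ 31.7   0.3 -46.4] [254. 255. 255.]
239 [ 28.4   0.3 -45.7] [149.  232.5 119. ]
245 [ 24.5   0.1 -43.5] [149. 232. 119.]
251 [ 20.5   0.1 -41.6] [149. 233. 119.]
257 [ 16.4   0.1 -39.8] [149. 232. 119.]
263 [ 11.7   0.1 -37.1] [148. 232. 118.]
269 [  7.    0.1 -34.9] [145. 230. 115.]
275 [  2.    0.1 -32.5] [136. 223. 106.]
281 [ -4.4   0.6 -28.2] [229. 241. 236.]
```

It is levelling as planned and is now at about 27°. I'm continuing down.

apply_moves(motion=[[0.002,0,0.003,0,1],[0.004,0,0.006,0,1],[0.006,0,0.009,0,1],[0.008,0,0.012,0,1],[0.01,0,0.015,0,1],[0.012,0,0.018,0,1],[0.013,0,0.0205,0,1],[0.014,0,0.023,0,1],[0.014,0,0.023,0,1]])

```text
clock: 16.23
ee_pos: [0.4358, -0.149, 0.0389]
tcp_rot: [0.097, 0.995, 0.0, -0.001]
contact_force: [-0.1, -0.2, -1.6]
grip_width: 0.271
grip_force: 5.0
```

```bash
python3 -c "from h import *;cr([-25,0,30]);pitch()"
```

```text
16.2333 TCP in cradle mm [-23.4   0.6  38.9] yaw -11.18 [-0.1 -0.2 -1.6] 4.999734163284302
tool delta [ 0.0016 -0.0006  0.0089]
156 [53.4  4.6 29.6] [245. 243. 239.]
162 [49.4  2.6 29.7] [245. 243. 240.]
168 [45.3  0.  29.8] [245. 243. 240.]
174 [41.3 -4.  29.6] [245. 243. 240.]
180 [ 47.3   0.1 -12.5] [235. 245. 241.]
186 [ 46.4  -0.2 -21.7] [241. 249. 246.]
192 [ 45.4   0.1 -29.3] [249. 253. 252.]
198 [ 43.3   0.1 -32.2] [255. 255. 255.]
204 [ 40.6   0.1 -32.8] [255. 255. 255.]
210 [ 37.8   0.3 -33.6] [192. 247. 174.]
216 [ 34.7  -0.2 -33.3] [176. 250. 141.]
222 [ 31.6   0.1 -33. ] [173. 249. 139.]
228 [ 28.4   0.3 -32.7] [173.5 249.  138. ]
234 [ 25.1   0.1 -32.3] [174. 249. 138.]
240 [ 21.7   0.1 -32. ] [173. 249. 138.]
246 [ 18.4  -0.2 -31.8] [173. 249. 138.]
252 [ 14.7   0.1 -31.2] [173. 249. 138.]
258 [ 11.1   0.1 -30.9] [172. 248. 138.]
264 [  7.4   0.  -30.5] [172. 248. 137.]
270 [  3.6   0.  -30. ] [156. 243. 121.]
276 [ -0.9   0.  -28.8] [239. 248. 245.]
282 [ -4.5  -0.2 -29.1] [ 93.  100.   96.5]
```

apply_moves(motion=[[0.001,0,0.002,0,1],[0.001,0,0.004,0,1],[0.001,0,0.006,0,1],[0.001,0,0.008,0,1],[0.001,0,0.009,0,1],[0.001,0,0.009,0,1],[0.001,0,0.009,0,1]])

```text
clock: 16.87
ee_pos: [0.4356, -0.149, 0.0311]
tcp_rot: [0.097, 0.995, 0.0, -0.0]
contact_force: [-3.1, 0.6, 5.0]
grip_width: 0.273
grip_force: 5.0
```

```bash
python3 -c "from h import *;cr();pitch()" | awk 'NR==1||NR%3==0'
```

```text
16.8667 TCP in cradle mm [-23.7   0.6  31.1] yaw -11.17 [-3.1  0.6  5. ] 5.00029630959034
124 [74.4 -0.3 29.5] [51.5 49.5 48. ]
142 [62.6  2.  29.5] [52.  49.5 48. ]
160 [52.   0.  22.2] [245. 243. 239.]
178 [47.4  0.1 -8.4] [224. 236. 230.]
196 [ 43.3  -0.1 -28.9] [255. 255. 255.]
214 [ 34.7   0.1 -30.3] [177. 250. 140.]
232 [ 25.2   0.1 -30.2] [176. 250. 139.]
250 [ 15.5   0.1 -30.4] [177. 250. 141.]
268 [  4.8   0.1 -30. ] [189. 247. 169.]
```

Level, seated and pressing lightly. I'm opening the gripper and rising.

apply_moves(motion=[[0,0,0,0,0.3],[0,0,0,0,0.1],[0,0,0,0,0],[0,0,0,0,-0.2],[0,0,0,0,-0.4],[0,0,0,0,-0.4],[0,0,0,0,-0.4],[0,0,0,0,-0.4]])

```text
clock: 17.58
ee_pos: [0.4354, -0.149, 0.0306]
tcp_rot: [0.097, 0.995, -0.0, -0.0]
contact_force: [-0.4, 0.0, -0.4]
grip_width: 0.695
grip_force: 0.0
```

apply_moves(motion=[[0,0,-0.005,0,-0.4],[0,0,-0.015,0,-0.4],[0,0,-0.03,0,-0.4],[0,0,-0.05,0,-0.4],[0,0,-0.075,0,-0.4],[0,0,-0.1,0,-0.4],[0,0,-0.13,0,-0.4],[0,0,-0.15,0,-0.4],[0,0,-0.15,0,-0.4],[0,0,-0.15,0,-0.4]])

```text
clock: 18.42
ee_pos: [0.4364, -0.1495, 0.1829]
tcp_rot: [0.097, 0.995, -0.001, 0.002]
contact_force: [-0.9, 0.8, -0.6]
grip_width: 0.701
grip_force: 0.0
```

Run:
```python
from h import *
cr()
c=get_calibration("wrist"); p,d=snapshot("wrist"); P=cloud("wrist",d,c)
Q=P[100:300,270:375].reshape(-1,3); T=Q[(Q[:,2]>.054)&(Q[:,2]<.072)]
C=T.mean(0); U=np.linalg.svd(T-C)[2]; ax=U[0]*np.sign(U[0][0]); l=(T-C)@ax
print("yaw,pitch",np.degrees(np.arctan2(ax[1],ax[0])),np.degrees(ax[2]),"normal",U[2],"top z",C[2],"back",C+ax*np.percentile(l,.5),"len",np.ptp(l))
o=C+ax*np.percentile(l,.5)+ax*.07-CR; print("origin in cradle",o@AX,o@AY,C[2]-.015)
cv2.imwrite("pics/w9.png",p)
```

```text
18.4167 TCP in cradle mm [-22.7   0.3 182.9] yaw -11.17 [-0.9  0.8 -0.6] 0.0
yaw,pitch -11.287562869385328 -0.2584847043150891 normal [0.00648509 0.00944391 0.99993438] top z 0.0600918535288524 back [ 0.38917951 -0.13914522  0.06038027] len 0.15065565547764653
origin in cradle -0.0011001585503539536 0.0010616443295774704 0.0450918535288524
```

View pics/w9.png

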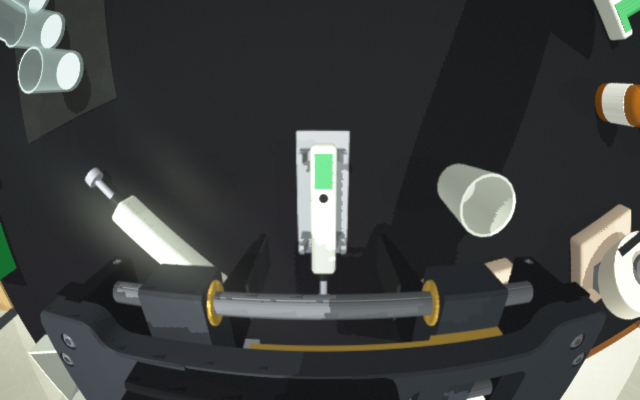

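The wrist view shows the probe lying level in both saddles, from (323,148) to (323,272), and the gripper is clear of it. I'm handing in.

```bash
python3 -c "from cell import job;print(job.job_done())"
```

```text
the job is handed in; nothing more can be done
None
```

I held the thermometer on the middle of the round block for about 3.4 s at roughly 6 N (5 to 7 N read at the wrist), then laid it back level and released it in its cradle, within about 1 mm of where it started; the job is handed in, and no verdict was shown.

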